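Snap the water filter's pipe clip shut with spring pliers

TASK

The orange clip on the water filter's pipe is still open. Pick up the spring pliers from the cork board, put their jaws over the clip's two ears and squeeze gently, feeling for it, until the clip clicks shut: stop squeezing at the click, since pressing on hard cracks the clip, and never press on the clip with the gripper itself. Then take the pliers off, lay them flat back on the cork board and let go, leaving the other things on the worktop where they are.

Things in the scene. Friction and masses are not known exactly. Their poses are not given: they have to be found in the camera images.
- water_filter: Countertop water filter, fixed: grey base 150 x 100 x 10 mm, white upright cartridge 78 mm wide, 186 mm tall; on its robot side an upright socket and blue rigid pipe 18 mm wide, rising to 136 mm and bending back into the cartridge. Origin on the worktop below the upright pipe's axis; +x runs from pipe to cartridge (54 mm between axes), z up.
- clip: Orange snap clip: band 31 mm wide, 20 mm high round the blue pipe, origin on the pipe's axis 75 mm above the worktop, z up. Two flat ears side by side in y stand out along its -x (to the robot), from 14 to 40 mm off the axis, 24 mm high, 3.5 mm thick. It swivels up to 0.4 rad either way of the filter's heading against 0.03 N m of friction, so it follows a small sideways error of the jaws.
- clip_front (a point): Point fixed in the clip, 40 mm from its origin along -x, between the ears' free ends at mid height. The outer face of the set (-y) ear lies 6 to 14 mm to the -y side of it, different every time and not measured; the sliding (+y) ear shuts towards it. Width over both ears: 17 to 25 mm open, 12 to 20 mm shut.
- ear_tip (a point): Outer face of the sliding (+y) ear at its free end, mid height: y in the clip's frame is 11 mm open, 6 mm clicked shut. It takes about 7 N to start moving it, then less and less; past 3 mm of travel it snaps shut by itself, away from the jaw, and stays. Let go earlier, it springs open. More than 12 N on it cracks it.
- pliers: Spring pliers lying flat, 166 mm long, 18 mm thick, 0.1 kg: blue handles, steel jaws, dark pivot. Origin at the pivot, on the underside; +x to the jaws, z up. Open, as they lie, they are symmetric about x; jaws reach 49 mm ahead, 16 mm high, 33 mm apart inside at 40 mm ahead. This body is one half (handle at +y, jaw at -y) and carries the other.
- pliers_grip (a point): Point midway between the open handles, 65 mm behind the pivot, at mid thickness (9 mm). Here the handles measure 64 mm over their outer faces when open (splayed 0.07 rad each, wider to the rear); straight rubbery grips run 32 to 108 mm behind the pivot. A spring holds them open: about 7 N on each handle here to start closing, 8 N fully shut.
- pliers_arm: The other half of the pliers (handle at -y, jaw at +y), same origin and, when open, same axes as the pliers. It turns about the pivot, up to 0.60 rad about -z, as the handles are squeezed: each mm off the width over the handles at pliers_grip takes about 0.62 mm off the jaw gap 40 mm ahead of the pivot.
- jaws (a point): Point on the pliers 40 mm ahead of the pivot at mid thickness, midway between the jaws when they are half closed (8 mm to the -y side of the middle when open).
- cork_board: Cork board 200 x 130 x 8 mm, fixed, on which the pliers lie; origin at the centre of its underside, long side along its x.
- tea_mug: White mug with a dark band, 90 x 128 x 107 mm; origin at the centre of its underside. Bystander.
- spread_tub: White tub with a green lid, 96 x 137 x 53 mm; origin at the centre of its underside. Bystander.
- lunch_box: Clear food box with an orange lid, 109 x 159 x 62 mm; origin at the centre of its underside. Bystander.
- bean_tin: Tin with a turquoise label, 75 mm in diameter, 110 mm tall; origin at the centre of its underside. Bystander.
- teaspoon: Steel teaspoon, 137 x 28 x 13 mm, along its x; origin at its underside. Bystander.
- tape_roll: Roll of beige tape lying flat, 104 mm in diameter, 25 mm high; origin at the centre of its underside. Bystander.
There are look-alikes about, which are no part of the job. There is more than one size of the water_filter; the one meant has the size given above.

How it is judged:
On the way, in this order (a step that is already met when the one before it is completed fails the run):
1. the pliers are held by the gripper and lifted at least 30 mm off the board (contact force between the fingers and pliers above 1 N and height (world z) of pliers above 0.038 m), for 0.2 s.
2. the clip has clicked shut between the jaws of the held pliers (y of ear_tip in the frame of clip below 0.0075 m and contact force between the fingers and pliers above 1 N and y of jaws in the frame of clip between -0.018 and 0.018 m and x of jaws in the frame of clip above -0.058 m), for 0.1 s.
At the end, for the whole second after the job is handed in: The clip is clicked shut (sliding ear within 1.5 mm of its shut place), and the pliers lie flat (within 0.1 rad) and still on the cork board with their pivot over it (y of ear_tip in the frame of clip below 0.0075 m and height (world z) of pliers between 0.004 and 0.014 m and angle between pliers's own z axis and vertical below 0.1 rad and x of pliers in the frame of cork_board between -0.085 and 0.085 m and y of pliers in the frame of cork_board between -0.06 and 0.06 m and linear speed of pliers below 0.02 m/s); the robot touches nothing.
It fails at once if the clip is squeezed or pushed with more than 12 N by a jaw of the pliers (it cracks) (contact force between pliers_arm and clip above 12 N or contact force between pliers and clip above 24 N).
It fails at once if the gripper or arm itself presses on the clip (more than 2 N) (contact force between any of the fingers, the arm and clip above 2 N).
It fails at once if a bystander is moved by more than 20 mm (distance of any of tea_mug, spread_tub, lunch_box, bean_tin, teaspoon, tape_roll from where it was at the start of the episode above 0.02 m).
It also fails if it takes over 69 s, if anything falls off the work surface, if the arm or the gripper's body presses on something with over 40 N, if the wrist force passes 120 N, or if a joint passes its speed limit or range.

ROBOT

A 6-joint arm with a two-finger parallel gripper is mounted at the origin on a cart in front of the work surface, level with it; the furniture and walls round the work are solid. World frame = base frame: x ahead of the robot, y to its left, z up, the work surface at z = 0. Lengths are in m, angles in rad, forces in N, time in s.
With the tool pointing down it reaches from about 0.3 to 0.75 m from the base axis. Payload 8.5 kg.
Tool frame: the origin (TCP) lies between the finger pads; the fingertips stand 14 mm ahead of it and the grasp point (between the pads) lies 5 mm behind it (env.nose_length is the distance from the TCP to the fingertips, in m); z points along the fingers, y is the line along which they close (so a half turn about z gives the same grasp; the last joint's range is limited). The gripper opens to 85 mm and grips with 20 to 120 N. Pads are 22 mm wide; open, the fingers measure 114 mm over their backs; the gripper's body (76 mm by 85 mm) begins 54 mm behind the grasp point. The pads swing forward as they close: fully open they stand 13 mm farther back than shut.
Start: joints at [-1.483, 0.381, 1.297, -0, 1.464, -0.215], TCP at [0.164, -0.525, 0.245] pointing down, gripper open.
Joint ranges: [-3.11, 3.11], [-0.89, 2.33], [0.22, 2.48], [-1.42, 4.56], [0.17, 2.85], [-2.88, 2.88]. Speed limits (rad/s): [2.39, 2.39, 3.14, 3.14, 3.14, 3.14].

INTERFACE

Orientations are given as a unit quaternion [w, x, y, z].
In Python, from plant import env gives the robot as it stands.
- The arm moves only by the tool move_arm, never from a script. Its argument "rows" is a list that holds one entry, the list of rows, each a list of 7 numbers: the shift along the tool's x, y, z as a fraction of full scale, then the turn, a rotation vector about the tool's x, y, z as a fraction of full scale, then the opening, from 0 (shut) to 1 (fully open). A call has 1 to 10 rows; each row is the pose to reach, as a shift and turn from the pose commanded when the call began, along the tool's axes at that moment, turning the shorter way round; what a row does not reach only later rows make up. Full scale, the value 1, is 0.25 m for a shift and 180 degrees for a turn. A row lasts 1/12 s, in which the tool goes at most 41.7 mm and 7.16 degrees, less where a joint would pass 70% of its speed; a pose out of reach is approached as far as the arm can. A call with a number of a shift or a turn outside -1 to 1 is refused whole. A call with a gripper value outside its range is refused whole. The fingers move at their own pace and stop on an object; "newtons" is the grip in N (left out, the last holds). Time passes only in rows, so rows that repeat a pose let the fingers close. It gives the time, the measured TCP pose, the force, the opening and the grip force at its end, in the units of the state.
- env.observe(): the state, without advancing time (a new reading comes with each control period).
- env.get_image(name): name is "side" or "top" or "wrist"; returns (picture, depth): 400x640x3 uint8, red, green, blue; 400x640 float32, m along the optical axis (not along the pixel's ray), 0 where there is no reading.
- env.camera_model(name): a dict with "fx", "fy", "cx", "cy" (pixels), "R" (3x3) and "t" (3): a world point X has camera coordinates R X + t; the wrist camera has in their place "hand_eye" (4x4, takes a point from camera to tool coordinates, whose origin is the TCP and whose axes are the flange's). Camera axes: x right, y down, z forward; pixel columns grow to the right and rows downward; lengths in m; the calibration is good to about 2 mm. A picture is of the moment at which its call begins: read the wrist's pose just before it. camera_model takes no time and is no camera call.
- env.sign_off(): hands the job in; it is judged then, once.
Trained networks look in the newest picture that a camera, given by its name, has taken for a name from the list of things; names that differ only in an ending like _2 or _b are one class to them, and where a whole thing is asked for, a point or a joint stands for the part that bears it (a point fixed in the world has none). Each returns a list of dicts, best first, with "score" (0 to 1); they miss things now and then, are a little off and sometimes report something else, mostly with a low value. They report only what shows in the picture. A call takes as long as a camera call. They do not tell look-alikes from the thing itself.
- env.regions_of(label, camera): "mask" (400x640 bool, what is visible of it) and "bbox" ([left, top, right, bottom] in pixels, round what is visible of it).
The state is a dict: "time_s": time; "joint_positions": joint angles; "qvel": joint speeds; "joint_efforts": joint torques, N m; "position": TCP position; "tool_rot": TCP orientation; "contact_force": force on the tool from outside, world axes, zero at the start; "ft_torque": the same for the moment, N m; "gripper_width": finger opening in m; "grasp_force": force on a finger pad.
Only numpy, scipy, OpenCV 4.12 (cv2) and the standard library are available. Lean on these libraries where they do the work, as an engineer would, in place of code of your own. Each camera call takes 0.05 s, during which the arm holds its last target. There are 200 camera calls.

## Working session

There is one attempt and no reset: what is moved stays moved. The work goes in short steps, Python scripts to look and compute and a tool call to move; the robot and the scene stay as the last step left them, time stands still between calls to the robot, and variables do not carry over. Pictures are saved under pics/ and viewed, at most 10 in all, crops included, and the job is handed in when it is done.

Besides the shell and the picture viewer there is one more tool, called after "Call:" in YAML: its name, and indented under it one key for each argument. move_arm: Moves the arm, as the interface text tells. Its arguments: {"type":"object","properties":{"rows":{"type":"array"},"newtons":{"type":"number"}},"required":["rows"]}

```bash
mkdir -p pics; ls
cat > h.py <<'E'
import numpy as np, cv2
from plant import env
from scipy.spatial.transform import Rotation as Rn
def tool():
    s=env.observe(); q=s["tool_rot"]; q=np.array(q)
    R=Rn.from_quat([q[1],q[2],q[3],q[0]]).as_matrix() if q.size==4 else q
    return R,np.array(s["position"])
def cloud(name):
    R,p=tool(); im,d=env.get_image(name); m=env.camera_model(name)
    v,u=np.mgrid[0:400,0:640]; X=np.dstack([(u-m["cx"])/m["fx"]*d,(v-m["cy"])/m["fy"]*d,d])
    if "hand_eye" in m:
        H=np.array(m["hand_eye"]); W=(X@H[:3,:3].T+H[:3,3])@R.T+p
    else: W=(X-np.array(m["t"]))@np.array(m["R"])
    W[d==0]=np.nan
    return im,W
def save(im,f): cv2.imwrite("pics/"+f,im[...,::-1])
E
python3 - <<'E'
from h import *
print(env.observe())
a,W=cloud("top")
for l in ["water_filter","clip","pliers","pliers_arm","cork_board","tea_mug","spread_tub","lunch_box","bean_tin","teaspoon","tape_roll"]:
    for r in env.regions_of(l,"top"):
        P=W[r["mask"]]; P=P[~np.isnan(P[:,0])]
        print(l,round(r["score"],2),r["bbox"],np.round(np.median(P,0),3) if len(P) else 0, np.round(np.percentile(P,[2,98],axis=0),3).tolist() if len(P) else 0)
b,_=cloud("side")
save(a,"top.png");save(b,"side.png")
E
```

```text
pics
{'time_s': 0.0, 'joint_positions': array([-1.48334716e+00,  3.81210983e-01,  1.29826700e+00,  4.12643496e-05,
        1.46362205e+00, -2.15328932e-01]), 'qvel': array([-3.90941859e-04,  5.58280816e-05, -3.84021525e-04,  5.16983027e-04,
       -3.52544613e-04,  8.32723111e-04]), 'joint_efforts': array([ 7.67302281e-04, -4.48455513e+01, -2.31277406e+01, -1.27391763e-04,
        4.75043053e-03, -1.37790545e-05]), 'position': array([ 0.16396275, -0.52470116,  0.24470162]), 'tool_rot': array([-7.50843143e-04,  9.88562602e-01,  1.50809198e-01,  6.86284823e-05]), 'contact_force': array([-0.57908498,  0.22060385,  0.20833607]), 'ft_torque': array([ 0.0145123 ,  0.03032228, -0.01312892]), 'grasp_force': 0.0, 'gripper_width': 0.08527267960705869}
water_filter 0.89 [305.5, 165.4, 338.7, 211.0] [0.604 0.063 0.085] [[0.546, 0.014, 0.003], [0.669, 0.112, 0.19]]
water_filter 0.8 [158.6, 214.5, 190.0, 245.0] [0.46  0.55  0.057] [[0.415, 0.525, 0.002], [0.51, 0.582, 0.132]]
water_filter 0.7 [400.6, 212.7, 418.6, 260.9] [ 0.468 -0.266  0.025] [[0.395, -0.276, 0.008], [0.546, -0.218, 0.034]]
water
[... 868 characters left out ...]
[0.47, 0.436, 0.109]]
spread_tub 0.97 [377.3, 168.1, 416.2, 198.3] [ 0.65  -0.204  0.053] [[0.605, -0.266, 0.022], [0.696, -0.139, 0.06]]
spread_tub 0.19 [314.8, 192.7, 325.3, 209.7] [0.567 0.071 0.085] [[0.546, 0.055, 0.018], [0.58, 0.082, 0.094]]
lunch_box 0.77 [425.3, 166.2, 473.0, 202.7] [ 0.646 -0.371  0.061] [[0.597, -0.446, 0.01], [0.701, -0.298, 0.069]]
bean_tin 0.8 [242.3, 179.0, 269.3, 205.7] [0.588 0.289 0.106] [[0.561, 0.258, 0.004], [0.632, 0.327, 0.114]]
teaspoon 0.52 [250.2, 226.2, 272.6, 264.7] [0.44  0.276 0.006] [[0.367, 0.229, -0.003], [0.479, 0.306, 0.016]]
tape_roll 0.68 [441.7, 213.4, 474.0, 245.8] [ 0.501 -0.411  0.024] [[0.455, -0.456, -0.001], [0.552, -0.359, 0.032]]
```

Run:
```python
import cv2
a=cv2.imread("pics/top.png");b=cv2.imread("pics/side.png")
c=cv2.resize(a[150:280,140:490],(800,297),interpolation=2)
d=cv2.resize(b,(480,300))
import numpy as np
o=np.zeros((600,800,3),np.uint8);o[:297]=c;o[300:,:480]=d
cv2.imwrite("pics/v1.png",o)
```

```text
(no output)
```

View pics/v1.png

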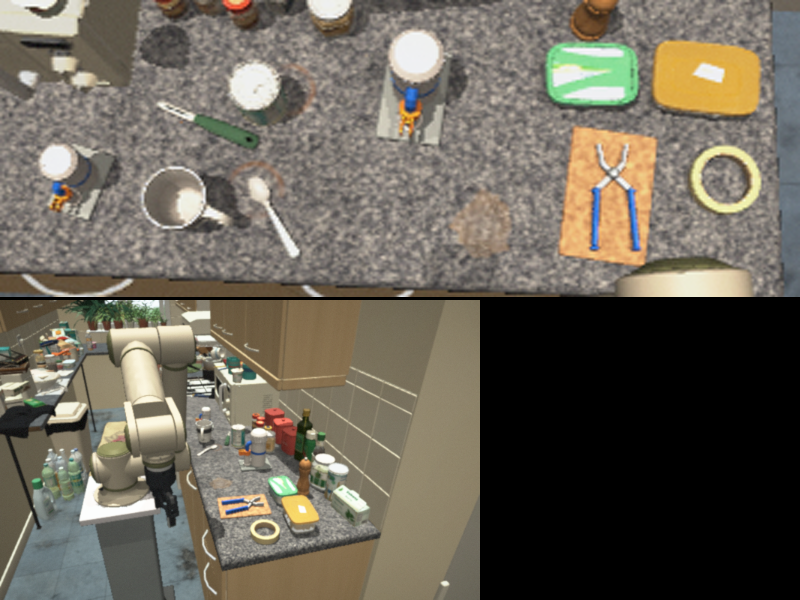

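The top picture shows the pliers on the board with the pivot at px (408,226) and the jaws pointing away from the robot. The tall filter with its open clip is at about px (320,190), and a smaller look-alike stands on the left.

```bash
cat >> h.py <<'E'
def go(p,yaw,w=None):
    "fractions from current measured pose to tool-down pose with tool x heading yaw"
    R,q=tool(); c,s=np.cos(yaw),np.sin(yaw)
    T=np.array([[c,s,0],[s,-c,0],[0,0,-1]])
    print("shift",np.round(R.T@(np.array(p)-q)/.25,4),"turn",np.round(Rn.from_matrix(R.T@T).as_rotvec()/np.pi,4),"pos",np.round(q,4))
E
python3 - <<'E'
from h import *
im,W=cloud("top")
for u,v in [(408,226),(401,258),(418,258),(403,214),(414,214)]: print(u,v,np.round(np.nanmedian(W[v-1:v+2,u-1:u+2].reshape(-1,3),0),3))
m=env.camera_model("wrist");print(np.round(m["hand_eye"],3),m["fx"],env.nose_length)
go([.42,-.24,.25],0)
E
```

```text
408 226 [ 0.503 -0.239  0.03 ]
401 258 [ 0.393 -0.216  0.021]
418 258 [ 0.395 -0.272  0.027]
403 214 [ 0.547 -0.225  0.014]
414 214 [ 0.546 -0.261  0.024]
[[-0.    -0.964 -0.267  0.068]
 [ 1.     0.    -0.001  0.002]
 [ 0.001 -0.267  0.964 -0.129]
 [ 0.     0.     0.     1.   ]] 281.72027963112555 0.014
shift [ 1.3173 -0.7826 -0.0187] turn [-0.     -0.      0.0964] pos [ 0.164  -0.525   0.2453]
```

Call:
move_arm:
  rows:
    - [[0.14,-0.08,0,0,0,0.03,1],[0.29,-0.17,0,0,0,0.06,1],[0.44,-0.26,0,0,0,0.096,1],[0.58,-0.35,0,0,0,0.096,1],[0.72,-0.44,0,0,0,0.096,1],[0.86,-0.52,0,0,0,0.096,1],[1,-0.59,0,0,0,0.096,1],[1,-0.59,0,0,0,0.096,1]]

```text
time_s: 1.37
position: [0.3621, -0.3048, 0.2457]
tool_rot: [-0.0, 1.0, 0.004, 0.001]
contact_force: [0.6, 0.9, 0.5]
gripper_width: 0.0852
grasp_force: 0.0
```

Run:
```python
from h import *
go([.42,-.24,.25],0)
```

```text
shift [ 0.2334 -0.2572 -0.0166] turn [-0.0003 -0.0005  0.0025] pos [ 0.3621 -0.3048  0.2457]
```

Call:
move_arm:
  rows:
    - [[0.12,-0.13,0,0,0,0.0025,1],[0.23,-0.26,-0.01,0,0,0.0025,1],[0.23,-0.26,-0.01,0,0,0.0025,1],[0.23,-0.26,-0.01,0,0,0.0025,1]]

```text
time_s: 1.7
position: [0.417, -0.2432, 0.248]
tool_rot: [0.0, 1.0, -0.001, 0.0]
contact_force: [0.1, -0.7, -0.3]
gripper_width: 0.0854
grasp_force: 0.0
```

Run:
```python
from h import *
im,W=cloud("wrist")
save(im,"w1.png")
np.save("W1.npy",W)
rs=env.regions_of("pliers","wrist")
for r in rs: print(r["score"],r["bbox"])
hsv=cv2.cvtColor(im,cv2.COLOR_RGB2HSV)
blue=(cv2.inRange(hsv,(100,100,50),(130,255,255))>0)&np.isfinite(W[...,2])&(W[...,2]>.015)&(W[...,2]<.045)
n,l,st,c=cv2.connectedComponentsWithStats(blue.astype(np.uint8))
for i in range(1,n):
    if st[i,4]<200: continue
    P=W[l==i]; m=P.mean(0); _,_,V=np.linalg.svd(P[:,:2]-m[:2],full_matrices=False)
    print(st[i],np.round(m,4),np.round(V[0],3),np.round(np.percentile(P,[1,99],0),3).tolist())
print(tool())
```

```text
0.37 [0.9, 11.3, 19.6, 75.7]
0.35 [1.0, 1.4, 102.5, 78.6]
[335 127  13  74 441] [ 0.4377 -0.2704  0.0251] [-0.996 -0.085] [[0.393, -0.278, 0.016], [0.481, -0.264, 0.027]]
[292 129   9  73 454] [ 0.4367 -0.2146  0.0255] [-0.999  0.042] [[0.391, -0.219, 0.023], [0.48, -0.209, 0.028]]
(array([[ 9.99979150e-01, -6.45186871e-03, -2.68739338e-04],
       [-6.45194871e-03, -9.99979142e-01, -2.97881673e-04],
       [-2.66811839e-04,  2.99609355e-04, -9.99999920e-01]]), array([ 0.41577017, -0.24501289,  0.24777324]))
```

View pics/w1.png

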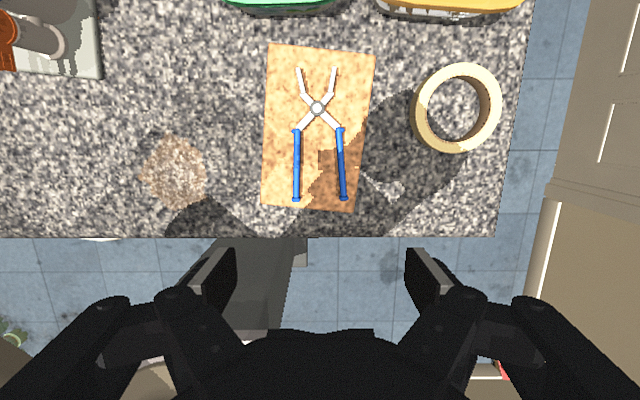

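The wrist view shows the pliers' pivot at (317,108) and the blue handles at columns 296 and 342. The fingertips are at about (220,260) and (420,260).

Run:
```python
from h import *
W=np.load("W1.npy");R,p=tool()
T=(W-p)@R
for u,v in [(317,108),(300,70),(335,70)]: print(np.round(np.nanmedian(W[v-1:v+2,u-1:u+2].reshape(-1,3),0),4))
for s in (slice(200,237),slice(404,440)):
    P=T[245:300,s].reshape(-1,3);P=P[np.isfinite(P[:,0])&(P[:,2]<.06)];i=P[:,2]>np.percentile(P[:,2],90);print("tip z max",np.percentile(P[:,2],[50,90,99]),P[i].mean(0),np.percentile(P,[1,99],0).round(3).tolist())
go([.440,-.2424,.06],.02)
```

```text
[ 0.5043 -0.2411  0.0272]
[ 0.5459 -0.2218  0.0247]
[ 0.5459 -0.262   0.0238]
tip z max [-0.0193546  -0.00580313 -0.0006266 ] [ 0.00375473 -0.04328686 -0.00323472] [[-0.008, -0.054, -0.038], [0.013, -0.042, -0.001]]
tip z max [-0.01865838 -0.00535644 -0.00056611] [ 0.00363157  0.04306534 -0.0028469 ] [[-0.008, 0.042, -0.037], [0.014, 0.054, -0.001]]
shift [ 0.0971 -0.0113  0.7511] turn [ 0.0001  0.0001 -0.0084] pos [ 0.4158 -0.245   0.2478]
```

Call:
move_arm:
  rows:
    - [[0.05,-0.01,0.16,0,0,-0.008,1],[0.1,-0.01,0.32,0,0,-0.008,1],[0.1,-0.01,0.48,0,0,-0.008,1],[0.1,-0.01,0.64,0,0,-0.008,1],[0.1,-0.01,0.75,0,0,-0.008,1],[0.1,-0.01,0.75,0,0,-0.008,1],[0.1,-0.01,0.75,0,0,-0.008,1]]

```text
time_s: 2.38
position: [0.4403, -0.2433, 0.0601]
tool_rot: [-0.001, 1.0, 0.008, -0.001]
contact_force: [-0.2, 0.5, 0.4]
gripper_width: 0.0852
grasp_force: 0.0
```

Run:
```python
from h import *
go([.4395,-.2424,.018],.02)
im,W=cloud("wrist"); save(im,"w2.png")
```

```text
shift [-0.003  -0.0033  0.1686] turn [-0.0004  0.0005 -0.0011] pos [ 0.4403 -0.2433  0.0601]
```

View pics/w2.png

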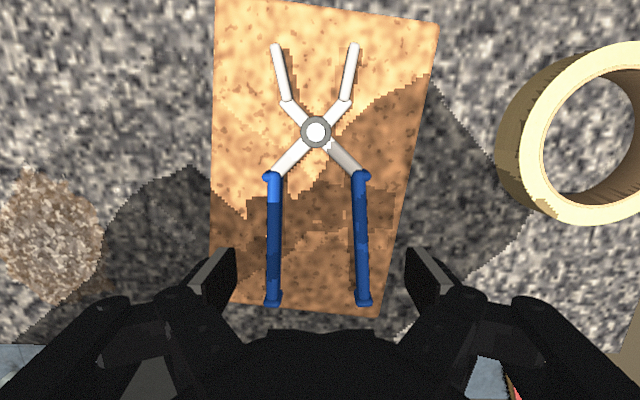

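The handles (columns 272 and 362) sit centred between the fingers (about 225 and 410), so I'll descend.

Call:
move_arm:
  rows:
    - [[0,-0.003,0.06,0,0,-0.001,1],[-0.003,-0.003,0.12,0,0,-0.001,1],[-0.003,-0.003,0.168,0,0,-0.001,1],[-0.003,-0.003,0.168,0,0,-0.001,1]]
  newtons: 20

```text
time_s: 2.77
position: [0.4404, -0.2422, 0.0189]
tool_rot: [0.0, 1.0, 0.01, 0.0]
contact_force: [-0.8, -0.1, -1.3]
gripper_width: 0.0856
grasp_force: 0.0
```

Call:
move_arm:
  rows:
    - [[0,0,0,0,0,0,0.8],[0,0,0,0,0,0,0.76],[0,0,0,0,0,0,0.72],[0,0,0,0,0,0,0.7],[0,0,0,0,0,0,0.68],[0,0,0,0,0,0,0.68],[0,0,0,0,0,0,0.68]]

```text
time_s: 3.35
position: [0.4409, -0.2419, 0.0214]
tool_rot: [0.001, 1.0, 0.011, 0.001]
contact_force: [-3.8, 3.2, 22.3]
gripper_width: 0.0593
grasp_force: 16.3
```

Call:
move_arm:
  rows:
    - [[0,0,-0.02,0,0,0,0.68],[0,0,-0.04,0,0,0,0.67],[0,0,-0.08,0,0,0,0.66],[0,0,-0.14,0,0,0,0.65],[0,0,-0.2,0,0,0,0.65],[0,0,-0.26,0,0,0,0.65],[0,0,-0.32,0,0,0,0.65],[0,0,-0.32,0,0,0,0.65]]

```text
time_s: 4.02
position: [0.4414, -0.2424, 0.1014]
tool_rot: [0.002, 1.0, 0.011, 0.002]
contact_force: [1.3, 0.2, -0.7]
gripper_width: 0.0554
grasp_force: 6.9
```

Run:
```python
from h import *
im,W=cloud("wrist"); save(im,"w3.png"); R,p=tool(); T=(W-p)@R; np.save("T3.npy",T)
hsv=cv2.cvtColor(im,cv2.COLOR_RGB2HSV)
m=np.isfinite(T[...,2])&(T[...,2]<.035)&(T[...,2]>-.06)&(abs(T[...,1])<.03)&(T[...,0]>.018)&(T[...,0]<.13)
P=T[m]
for x in np.arange(.02,.13,.01):
    Q=P[abs(P[:,0]-x)<.003]
    if len(Q): print(round(x,3),len(Q),np.percentile(Q[:,1],[2,50,98]).round(4),np.percentile(Q[:,2],[5,50,95]).round(4))
s=env.observe();print(s["position"],s["gripper_width"],s["grasp_force"],s["contact_force"])
```

```text
0.02 639 [-0.0283 -0.0178  0.0295] [-0.0595 -0.0053  0.0035]
0.03 495 [-0.0252  0.0213  0.0286] [-0.0059 -0.0045  0.0054]
0.04 705 [-0.028  -0.0164  0.0296] [-0.0056 -0.0038  0.0015]
0.05 669 [-0.0196  0.0089  0.0231] [-0.002  -0.001   0.0004]
0.06 680 [-0.0108  0.0015  0.0139] [-0.0061 -0.0026  0.0002]
0.07 617 [-0.0086  0.0011  0.0111] [-0.0066 -0.0051 -0.0013]
0.08 694 [-0.0169 -0.0046  0.0188] [-0.0031 -0.0019 -0.0005]
0.09 512 [-0.017  -0.0109  0.0189] [-0.0049 -0.0036  0.0041]
0.1 552 [-0.0184 -0.0123  0.0202] [-0.0049 -0.0036  0.0043]
0.11 493 [-0.0198  0.0156  0.0214] [-0.0049 -0.0035  0.0034]
[ 0.44088083 -0.24199635  0.0998447 ] 0.05547209584016459 6.930987685918808 [-0.49949291 -0.34899482 -1.82174557]
```

View pics/w3.png

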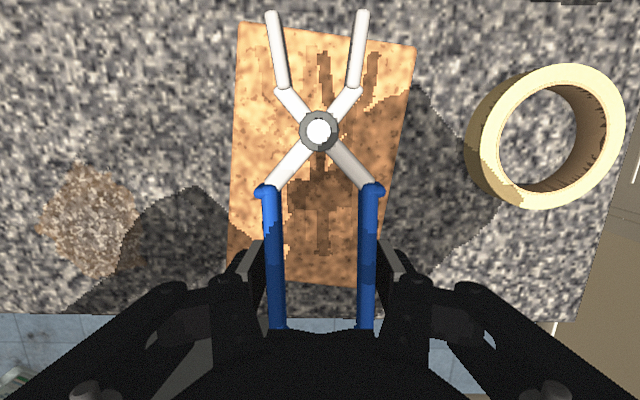

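Pliers are held level: handles between the pads, pivot at (319,130), jaws at (275–358, 12).

Call:
move_arm:
  rows:
    - [[0,-0.08,-0.13,0,0,0,0.65],[0,-0.16,-0.26,0,0,0,0.65],[0.01,-0.24,-0.38,0,0,0,0.65],[0.02,-0.33,-0.5,0,0,0,0.65],[0.02,-0.43,-0.62,0,0,0,0.65],[0.03,-0.53,-0.72,0,0,0,0.65],[0.03,-0.66,-0.8,0,0,0,0.65],[0.03,-0.8,-0.8,0,0,0,0.65],[0.03,-0.95,-0.8,0,0,0,0.65],[0.03,-0.95,-0.8,0,0,0,0.65]]

```text
time_s: 4.9
position: [0.4418, 0.001, 0.298]
tool_rot: [-0.001, 1.0, 0.013, -0.0]
contact_force: [-0.7, 0.8, -1.2]
gripper_width: 0.0552
grasp_force: 6.9
```

```bash
cat > m.py <<'E'
import sys
from h import *
R,p=tool();im,W=cloud("wrist"); save(im,sys.argv[1]+".png"); np.save(sys.argv[1]+".npy",W)
for r in env.regions_of("clip","wrist"): print("clip",r["score"],np.round(r["bbox"]))
hsv=cv2.cvtColor(im,cv2.COLOR_RGB2HSV)
mk=(cv2.inRange(hsv,(3,150,90),(20,255,255))>0)&np.isfinite(W[...,2])&(W[...,2]>.04)&(W[...,2]<.11)&(W[...,0]<.65)
n,l,st,c=cv2.connectedComponentsWithStats(mk.astype(np.uint8))
for i in range(1,n):
    if st[i,4]<30: continue
    P=W[l==i];print("orange",st[i],P.mean(0).round(4),np.percentile(P,[2,98],0).round(4).tolist())
mk=(cv2.inRange(hsv,(100,100,50),(130,255,255))>0)&np.isfinite(W[...,2])&(W[...,2]>.05)&(W[...,2]<.15)
P=W[mk]
if len(P):print("blue",len(P),np.percentile(P,[2,50,98],0).round(4).tolist())
w=np.isfinite(W[...,2])&(W[...,2]>.17)&(W[...,2]<.2)&(W[...,1]>-.05)&(W[...,0]>.5)
if w.sum()>50:print("top",w.sum(),np.percentile(W[w],[1,50,99],0).round(4).tolist())
s=env.observe();print(s["time_s"],p,s["gripper_width"],s["grasp_force"],s["contact_force"])
E
python3 m.py w4
```

```text
clip 0.88 [249.  44. 274.  97.]
orange [ 584    2   56   52 1985] [ 0.6267 -0.3324  0.0599] [[0.6034, -0.3639, 0.0569], [0.6489, -0.299, 0.0639]]
orange [574   4  16  46 237] [ 0.6285 -0.2951  0.0579] [[0.6055, -0.3073, 0.0534], [0.6493, -0.2924, 0.0616]]
orange [266  43   5  13  33] [0.5883 0.0611 0.0865] [[0.5818, 0.0588, 0.0838], [0.5937, 0.0633, 0.1005]]
orange [576  44  30  12  67] [ 0.6021 -0.3192  0.0564] [[0.5989, -0.3338, 0.0521], [0.6095, -0.2999, 0.0616]]
orange [607  53  33   7  77] [ 0.5974 -0.3565  0.0573] [[0.5955, -0.3743, 0.0522], [0.5996, -0.3385, 0.0624]]
orange [249  56  25  42 411] [0.5584 0.0697 0.0828] [[0.5405, 0.0572, 0.0685], [0.5761, 0.0812, 0.088]]
blue 783 [[0.5701, 0.027, 0.0793], [0.5831, 0.0635, 0.1259], [0.6217, 0.074, 0.1349]]
top 627 [[0.5938, 0.038, 0.1702], [0.598, 0.0594, 0.1749], [0.6024, 0.0826, 0.1802]]
5.0 [0.44175084 0.00103405 0.29803333] 0.05610185527365847 6.927713379263878 [ 0.47517128 -0.29701074 -1.87126896]
```

View pics/w4.png

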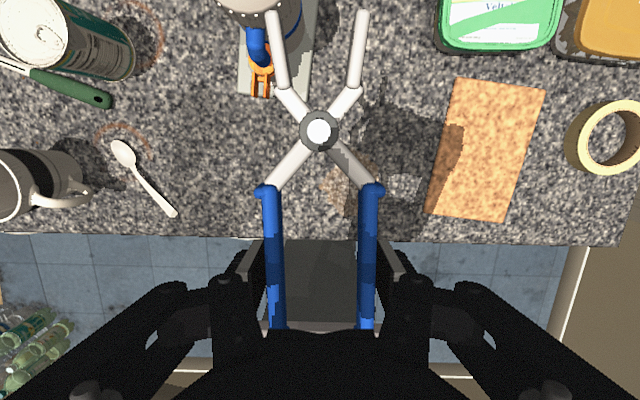

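Call:
move_arm:
  rows:
    - [[0.1,0.04,0.05,0,0,0,0.65],[0.2,0.1,0.14,0,0,0,0.65],[0.24,0.12,0.16,0,0,0,0.65],[0.24,0.12,0.16,0,0,0,0.65],[0.24,0.12,0.16,0,0,0,0.65]]

```text
time_s: 5.42
position: [0.5031, -0.0335, 0.2577]
tool_rot: [-0.0, 1.0, 0.01, -0.001]
contact_force: [-0.5, 1.1, -1.4]
gripper_width: 0.0552
grasp_force: 6.9
```

```bash
python3 m.py w5
python3 - <<'E'
import cv2
a=cv2.imread("pics/w5.png")[40:190,140:340]; cv2.imwrite("pics/v5.png",cv2.resize(a,(800,600),interpolation=cv2.INTER_CUBIC))
E
```

```text
clip 0.79 [208.  97. 245. 152.]
orange [ 568   51   72   56 3056] [ 0.6275 -0.3377  0.0597] [[0.603, -0.3746, 0.0571], [0.6489, -0.2989, 0.0636]]
orange [559  52  53  55 362] [ 0.6215 -0.3033  0.0573] [[0.5975, -0.3489, 0.0529], [0.6489, -0.2924, 0.0619]]
orange [211  99  32  56 653] [0.5692 0.0641 0.0836] [[0.5414, 0.0519, 0.0681], [0.5923, 0.0797, 0.088]]
orange [612 103  14   6  32] [ 0.5976 -0.3609  0.0585] [[0.5957, -0.3722, 0.0521], [0.6001, -0.3506, 0.0625]]
blue 873 [[0.5716, 0.0253, 0.0783], [0.5847, 0.0605, 0.1222], [0.6412, 0.0725, 0.135]]
top 8692 [[0.5956, 0.0242, 0.1711], [0.6232, 0.0555, 0.1844], [0.6446, 0.0929, 0.1869]]
5.5167 [ 0.50311813 -0.03345155  0.25772883] 0.05543543241519743 6.924308314919472 [-0.24317504  0.69507165 -0.48392508]
```

View pics/v5.png

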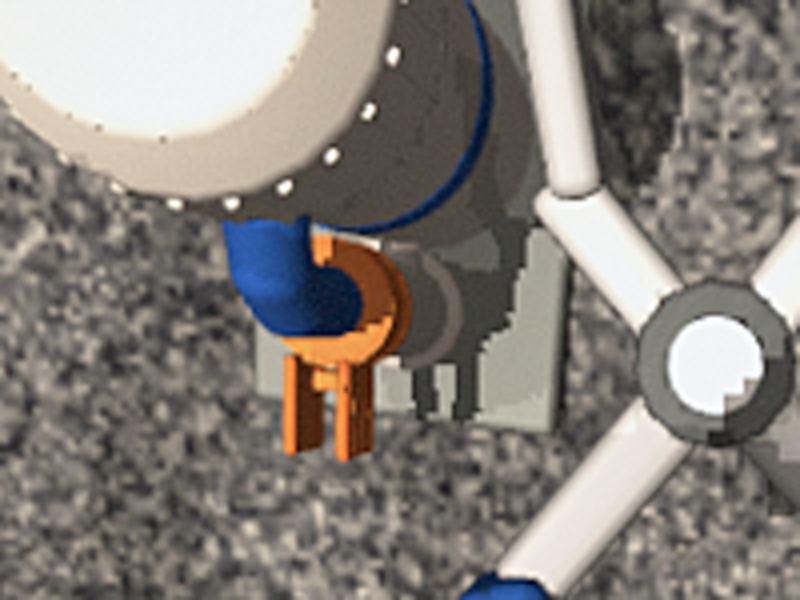

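In the 4× crop, the ears' top faces lie at columns about 284–297 (+y ear) and 337–350 (−y ear), running from row 358 to row 456. The band's right edge is at about (405,310).

```bash
cat >> h.py <<'E'
def plane(u,v,z,R,p):
    m=env.camera_model("wrist");H=np.array(m["hand_eye"])
    o=R@H[:3,3]+p; d=R@H[:3,:3]@np.array([(u-m["cx"])/m["fx"],(v-m["cy"])/m["fy"],1]); return o+d*(z-o[2])/d[2]
E
python3 - <<'E'
from h import *
R,p=tool();W=np.load("w5.npy")
for n,u,v,z in [("Lo",284,452,.087),("Li",297,453,.087),("Ri",337,458,.087),("Ro",350,459,.087),("Lo base",286,356,.087),("Ro base",351,362,.087),("band R",400,315,.085),("band front",345,367,.085)]:
    print(n,plane(140+u/4-.4,40+v/4-.4,z,R,p).round(4))
P=W[np.isfinite(W[...,2])&(W[...,2]>.18)&(W[...,2]<.19)&(W[...,1]>-.05)&(W[...,0]>.5)]
c,r=cv2.minEnclosingCircle(P[:,:2].astype(np.float32));print("cartridge top",c,r)
T=np.load("T3.npy")
E
```

```text
Lo [0.5404 0.0824 0.087 ]
Li [0.5402 0.079  0.087 ]
Ri [0.5391 0.0685 0.087 ]
Ro [0.5389 0.0651 0.087 ]
Lo base [0.565  0.0799 0.087 ]
Ro base [0.5638 0.0632 0.087 ]
band R [0.5758 0.0504 0.085 ]
band front [0.5625 0.0655 0.085 ]
cartridge top (0.6318415403366089, 0.06067710742354393) 0.03391527011990547
```

Run:
```python
from h import *
go([.382,.089,.2],-.09)
```

```text
shift [-0.4731 -0.4971  0.2356] turn [ 0.0001 -0.0002  0.0354] pos [ 0.5028 -0.0327  0.259 ]
```

Call:
move_arm:
  rows:
    - [[-0.12,-0.1,0,0,0,0.01,0.65],[-0.24,-0.2,0,0,0,0.02,0.65],[-0.36,-0.3,0,0,0,0.035,0.65],[-0.47,-0.4,0.06,0,0,0.035,0.65],[-0.47,-0.5,0.18,0,0,0.035,0.65],[-0.47,-0.5,0.34,0,0,0.035,0.65],[-0.47,-0.5,0.5,0,0,0.035,0.65],[-0.47,-0.5,0.66,0,0,0.035,0.65],[-0.47,-0.5,0.71,0,0,0.035,0.65],[-0.47,-0.5,0.71,0,0,0.035,0.65]]

```text
time_s: 6.35
position: [0.3815, 0.09, 0.0793]
tool_rot: [-0.0, 0.999, -0.044, -0.002]
contact_force: [0.3, 0.9, -0.2]
gripper_width: 0.0558
grasp_force: 6.9
```

Run:
```python
from h import *
go([.4217,.0854,.081],-.09)
go([.4417,.0836,.081],-.09)
```

```text
shift [ 0.1618  0.0044 -0.0074] turn [0.     0.0014 0.0006] pos [0.3815 0.09   0.0793]
shift [ 0.2421  0.0045 -0.0077] turn [0.     0.0014 0.0006] pos [0.3815 0.09   0.0793]
```

Call:
move_arm:
  rows:
    - [[0.08,0.004,-0.007,0,0,0,0.65],[0.14,0.004,-0.007,0,0,0,0.65],[0.16,0.004,-0.007,0,0,0,0.65],[0.16,0.004,-0.007,0,0,0,0.65]]

```text
time_s: 6.68
position: [0.4242, 0.0852, 0.084]
tool_rot: [0.0, 0.999, -0.044, 0.002]
contact_force: [0.4, -0.2, -0.5]
gripper_width: 0.0557
grasp_force: 6.9
```

Run:
```python
from h import *
im,W=cloud("wrist"); save(im,"w6.png"); b,_=cloud("side"); save(b,"s6.png")
o=np.zeros((600,640,3),np.uint8); o[:300]=cv2.resize(im[0:150,160:480],(640,300)); 
m=env.camera_model("side"); X=np.array(m["R"])@np.array([.54,.07,.08])+np.array(m["t"]); u,v=int(m["fx"]*X[0]/X[2]+m["cx"]),int(m["fy"]*X[1]/X[2]+m["cy"]);print(u,v)
c=b[max(v-25,0):v+25,u-53:u+53]; o[300:]=cv2.resize(c,(640,300),interpolation=2)
save(o,"v6.png")
go([.4417,.0836,.081],-.09)
```

```text
318 202
shift [0.078  0.0005 0.0095] turn [-0.     -0.0002  0.0006] pos [0.4223 0.0854 0.0834]
```

View pics/v6.png

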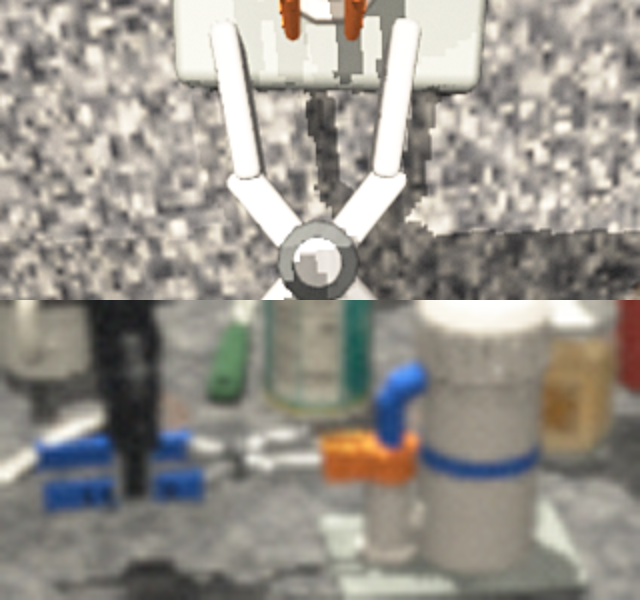

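The ears (mid column about 322) lie between the jaw tips (mid column about 315) at the same height in the side view. I'll correct 1.5 mm to the right and go on.

Call:
move_arm:
  rows:
    - [[0.03,0.006,0.008,0,0,0,0.65],[0.06,0.006,0.008,0,0,0,0.65],[0.08,0.006,0.008,0,0,0,0.65],[0.08,0.006,0.008,0,0,0,0.65],[0.08,0.006,0.008,0,0,0,0.65]]

```text
time_s: 7.2
position: [0.4428, 0.082, 0.0805]
tool_rot: [0.0, 0.999, -0.044, -0.0]
contact_force: [0.7, -0.4, -1.0]
gripper_width: 0.0557
grasp_force: 6.9
```

Call:
move_arm:
  rows:
    - [[0,0,0,0,0,0,0.63],[0,0,0,0,0,0,0.61],[0,0,0,0,0,0,0.6],[0,0,0,0,0,0,0.59],[0,0,0,0,0,0,0.59]]

```text
time_s: 7.62
position: [0.4426, 0.0821, 0.0806]
tool_rot: [-0.0, 0.999, -0.044, -0.0]
contact_force: [-0.2, 0.1, -1.4]
gripper_width: 0.05
grasp_force: 8.2
```

Call:
move_arm:
  rows:
    - [[0,0,0,0,0,0,0.58],[0,0,0,0,0,0,0.57],[0,0,0,0,0,0,0.56],[0,0,0,0,0,0,0.55],[0,0,0,0,0,0,0.55]]

```text
time_s: 8.03
position: [0.4427, 0.0821, 0.0806]
tool_rot: [0.0, 0.999, -0.044, 0.0]
contact_force: [0.4, 0.4, -1.3]
gripper_width: 0.0472
grasp_force: 8.3
```

Call:
move_arm:
  rows:
    - [[0,0,0,0,0,0,0.54],[0,0,0,0,0,0,0.53],[0,0,0,0,0,0,0.52],[0,0,0,0,0,0,0.52]]

```text
time_s: 8.37
position: [0.4427, 0.0821, 0.0806]
tool_rot: [-0.0, 0.999, -0.044, -0.0]
contact_force: [-0.3, -0.9, -0.8]
gripper_width: 0.0448
grasp_force: 8.3
```

Call:
move_arm:
  rows:
    - [[0,0,0,0,0,0,0.51],[0,0,0,0,0,0,0.5],[0,0,0,0,0,0,0.5]]

```text
time_s: 8.62
position: [0.4427, 0.0821, 0.0806]
tool_rot: [-0.0, 0.999, -0.044, 0.0]
contact_force: [0.1, -0.7, 0.0]
gripper_width: 0.0425
grasp_force: 8.3
```

Still no contact (spring only). Now in small steps.

Call:
move_arm:
  rows:
    - [[0,0,0,0,0,0,0.49],[0,0,0,0,0,0,0.48],[0,0,0,0,0,0,0.48]]

```text
time_s: 8.87
position: [0.4427, 0.0821, 0.0806]
tool_rot: [0.0, 0.999, -0.044, -0.0]
contact_force: [0.1, 0.4, -1.7]
gripper_width: 0.0411
grasp_force: 8.3
```

Run:
```python
from h import *
im,W=cloud("wrist"); save(im,"w7.png"); save(cv2.resize(im[0:150,220:420],(800,600),interpolation=2),"v7.png")
s=env.observe();print(s["gripper_width"],s["grasp_force"])
```

```text
0.041093361370408435 8.313745781124453
```

View pics/v7.png

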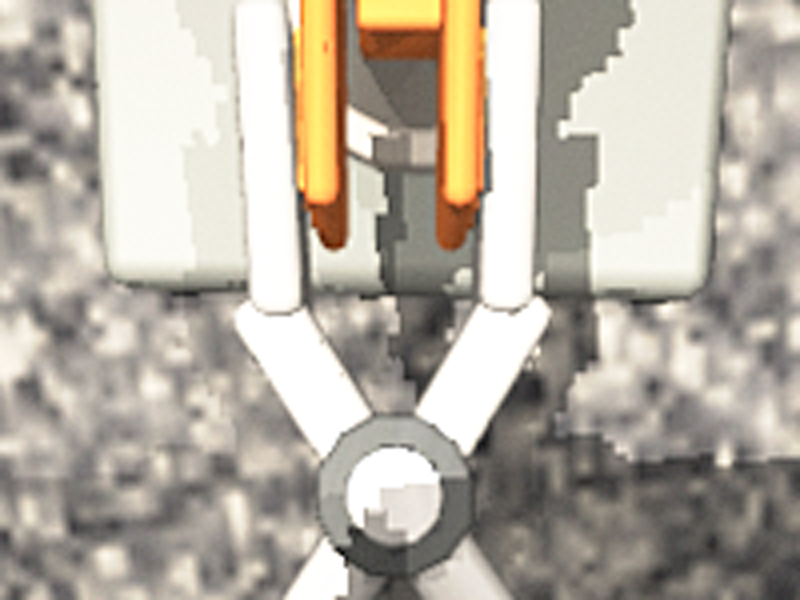

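The jaws (inner edges at columns 296 and 487) straddle the ears (300–480) evenly, about 1 mm from contact. I'll squeeze in fine steps.

Call:
move_arm:
  rows:
    - [[0,0,0,0,0,0,0.475],[0,0,0,0,0,0,0.47],[0,0,0,0,0,0,0.47]]

```text
time_s: 9.17
position: [0.4427, 0.0821, 0.0806]
tool_rot: [-0.0, 0.999, -0.044, -0.0]
contact_force: [0.3, -0.3, -0.8]
gripper_width: 0.0405
grasp_force: 8.3
```

Call:
move_arm:
  rows:
    - [[0,0,0,0,0,0,0.465],[0,0,0,0,0,0,0.46],[0,0,0,0,0,0,0.46]]

```text
time_s: 9.42
position: [0.4427, 0.0821, 0.0806]
tool_rot: [0.0, 0.999, -0.044, -0.0]
contact_force: [1.0, 0.4, -0.4]
gripper_width: 0.039
grasp_force: 8.4
```

Call:
move_arm:
  rows:
    - [[0,0,0,0,0,0,0.455],[0,0,0,0,0,0,0.45],[0,0,0,0,0,0,0.45]]

```text
time_s: 9.67
position: [0.4426, 0.082, 0.0805]
tool_rot: [0.0, 0.999, -0.044, -0.0]
contact_force: [0.9, -0.8, -1.0]
gripper_width: 0.0385
grasp_force: 8.7
```

Call:
move_arm:
  rows:
    - [[0,0,0,0,0,0,0.445],[0,0,0,0,0,0,0.44],[0,0,0,0,0,0,0.44]]

```text
time_s: 9.92
position: [0.4425, 0.0821, 0.0805]
tool_rot: [-0.0, 0.999, -0.044, -0.0]
contact_force: [-0.7, -0.5, -1.2]
gripper_width: 0.0378
grasp_force: 11.2
```

Call:
move_arm:
  rows:
    - [[0,0,0,0,0,0,0.435],[0,0,0,0,0,0,0.435]]

```text
time_s: 10.08
position: [0.4424, 0.082, 0.0805]
tool_rot: [0.0, 0.999, -0.044, -0.0]
contact_force: [-2.3, -0.4, -1.2]
gripper_width: 0.0372
grasp_force: 12.2
```

Call:
move_arm:
  rows:
    - [[0,0,0,0,0,0,0.43],[0,0,0,0,0,0,0.43]]

```text
time_s: 10.25
position: [0.4424, 0.0821, 0.0805]
tool_rot: [0.0, 0.999, -0.044, -0.0]
contact_force: [-2.9, -0.4, -1.0]
gripper_width: 0.0371
grasp_force: 12.7
```

Call:
move_arm:
  rows:
    - [[0,0,0,0,0,0,0.425],[0,0,0,0,0,0,0.425]]

```text
time_s: 10.42
position: [0.4423, 0.0821, 0.0805]
tool_rot: [0.0, 0.999, -0.044, -0.0]
contact_force: [-3.5, -1.8, -0.7]
gripper_width: 0.0369
grasp_force: 13.2
```

Call:
move_arm:
  rows:
    - [[0,0,0,0,0,0,0.42],[0,0,0,0,0,0,0.42]]

```text
time_s: 10.58
position: [0.4423, 0.0821, 0.0805]
tool_rot: [-0.0, 0.999, -0.044, -0.001]
contact_force: [-4.6, -3.0, -1.2]
gripper_width: 0.0361
grasp_force: 13.4
```

Call:
move_arm:
  rows:
    - [[0,0,0,0,0,0,0.415],[0,0,0,0,0,0,0.415]]

```text
time_s: 10.75
position: [0.4422, 0.0821, 0.0804]
tool_rot: [-0.0, 0.999, -0.044, -0.001]
contact_force: [-4.3, -1.7, -0.2]
gripper_width: 0.0359
grasp_force: 12.9
```

Past the peak and falling; I'll keep going.

Call:
move_arm:
  rows:
    - [[0,0,0,0,0,0,0.41],[0,0,0,0,0,0,0.41]]

```text
time_s: 10.92
position: [0.4426, 0.0821, 0.0805]
tool_rot: [0.0, 0.999, -0.044, -0.0]
contact_force: [-3.9, -1.6, -0.3]
gripper_width: 0.0354
grasp_force: 12.2
```

Call:
move_arm:
  rows:
    - [[0,0,0,0,0,0,0.405],[0,0,0,0,0,0,0.405]]

```text
time_s: 11.08
position: [0.443, 0.082, 0.0807]
tool_rot: [0.0, 0.999, -0.044, 0.0]
contact_force: [-2.0, -1.8, -1.1]
gripper_width: 0.0349
grasp_force: 10.5
```

Call:
move_arm:
  rows:
    - [[0,0,0,0,0,0,0.4],[0,0,0,0,0,0,0.4]]

```text
time_s: 11.25
position: [0.4431, 0.082, 0.0807]
tool_rot: [0.0, 0.999, -0.044, 0.001]
contact_force: [-1.5, -2.0, -1.3]
gripper_width: 0.0344
grasp_force: 9.5
```

Call:
move_arm:
  rows:
    - [[0,0,0,0,0,0,0.395],[0,0,0,0,0,0,0.395]]

```text
time_s: 11.42
position: [0.443, 0.082, 0.0807]
tool_rot: [0.0, 0.999, -0.044, 0.0]
contact_force: [-0.6, -2.1, -0.9]
gripper_width: 0.0339
grasp_force: 9.4
```

Call:
move_arm:
  rows:
    - [[0,0,0,0,0,0,0.39],[0,0,0,0,0,0,0.39]]

```text
time_s: 11.58
position: [0.4429, 0.0821, 0.0806]
tool_rot: [0.0, 0.999, -0.044, 0.0]
contact_force: [-1.7, -1.6, -0.5]
gripper_width: 0.0336
grasp_force: 9.4
```

Run:
```python
from h import *
im,W=cloud("wrist"); save(im,"w8.png"); save(cv2.resize(im[0:75,270:370],(800,600),interpolation=2),"v8.png")
s=env.observe();print(s["gripper_width"],s["grasp_force"],s["contact_force"])
```

```text
0.033413015381336876 9.336279776471201 [ 0.04399267 -2.37033185 -0.76141067]
```

View pics/v8.png

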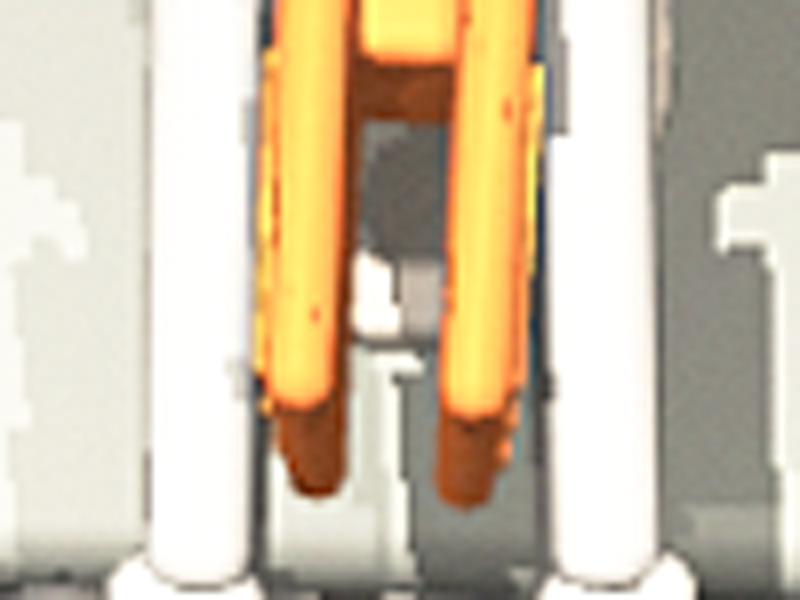

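The ears now span columns 262–530 at 8× (about 12.5 mm, down from 17.3 mm), with a gap to both jaws, so the clip has clicked shut. I'll open the jaws and back out.

Call:
move_arm:
  rows:
    - [[0,0,0,0,0,0,0.42],[0,0,0,0,0,0,0.46],[0,0,0,0,0,0,0.5],[0,0,0,0,0,0,0.54],[0,0,0,0,0,0,0.58],[0,0,0,0,0,0,0.62],[0,0,0,0,0,0,0.65],[0,0,0,0,0,0,0.65]]

```text
time_s: 12.3
position: [0.4427, 0.0821, 0.0806]
tool_rot: [-0.0, 0.999, -0.044, 0.0]
contact_force: [-0.3, -0.6, -0.3]
gripper_width: 0.0557
grasp_force: 6.7
```

Call:
move_arm:
  rows:
    - [[-0.04,0,0,0,0,0,0.65],[-0.1,0,0,0,0,0,0.65],[-0.18,0,0,0,0,0,0.65],[-0.26,0,0,0,0,0,0.65],[-0.3,0,-0.06,0,0,0,0.65],[-0.3,0,-0.2,0,0,0,0.65],[-0.3,0,-0.32,0,0,0,0.65],[-0.3,0,-0.32,0,0,0,0.65]]

```text
time_s: 12.97
position: [0.37, 0.0886, 0.1649]
tool_rot: [0.0, 0.999, -0.044, 0.005]
contact_force: [1.4, -0.4, -0.4]
gripper_width: 0.0556
grasp_force: 6.7
```

Run:
```python
from h import *
im,W=cloud("wrist"); save(im,"w9.png"); R,p=tool(); T=(W-p)@R
m=np.isfinite(T[...,2])&(T[...,2]<.035)&(T[...,2]>-.06)&(abs(T[...,1])<.03)&(T[...,0]>.028)&(T[...,0]<.13)
P=T[m]
for x in (.03,.04,.065,.08,.09,.1,.11):
    Q=P[abs(P[:,0]-x)<.003]
    if len(Q): print(round(x,3),len(Q),np.percentile(Q[:,1],[2,98]).round(4),np.percentile(Q[:,2],[5,50,95]).round(4))
s=env.observe();print(s["position"],s["gripper_width"],s["grasp_force"])
go([.4405,-.242,.11],.01)
```

```text
0.03 421 [-0.0255  0.0281] [-0.0067 -0.0054  0.0052]
0.04 708 [-0.0283  0.0295] [-0.0066 -0.005   0.0009]
0.065 598 [-0.0077  0.0099] [-0.0076 -0.0064 -0.0027]
0.08 716 [-0.0165  0.0182] [-0.004  -0.0028 -0.0013]
0.09 510 [-0.0169  0.0187] [-0.0059 -0.0046  0.0031]
0.1 548 [-0.0185  0.02  ] [-0.0061 -0.0047  0.0025]
0.11 554 [-0.0198  0.0212] [-0.0059 -0.0046  0.0024]
[0.3691089  0.088663   0.16264049] 0.0552579345987356 6.685165911912918
shift [0.3996 1.2924 0.2129] turn [ 0.0001 -0.002  -0.0312] pos [0.3691 0.0887 0.1626]
```

Call:
move_arm:
  rows:
    - [[0,0.12,0,0,0,0,0.65],[0,0.26,0,0,0,0,0.65],[0,0.4,0,0,0,0,0.65],[0.05,0.54,0,0,0,-0.01,0.65],[0.12,0.67,0,0,0,-0.02,0.65],[0.2,0.8,0,0,0,-0.031,0.65],[0.28,0.92,0,0,0,-0.031,0.65],[0.36,1,0,0,0,-0.031,0.65],[0.4,1,0,0,0,-0.031,0.65],[0.4,1,0,0,0,-0.031,0.65]]

```text
time_s: 13.85
position: [0.4464, -0.1699, 0.159]
tool_rot: [-0.001, 1.0, 0.004, -0.001]
contact_force: [-0.9, 0.3, -0.4]
gripper_width: 0.0554
grasp_force: 6.7
```

Run:
```python
from h import *
go([.4405,-.242,.05],.01)
```

```text
shift [-0.0255  0.2886  0.4358] turn [-0.0004  0.0004 -0.0007] pos [ 0.4464 -0.1699  0.159 ]
```

Call:
move_arm:
  rows:
    - [[-0.02,0.12,0,0,0,0,0.65],[-0.026,0.24,0.05,0,0,0,0.65],[-0.026,0.289,0.16,0,0,0,0.65],[-0.026,0.289,0.28,0,0,0,0.65],[-0.026,0.289,0.4,0,0,0,0.65],[-0.026,0.289,0.436,0,0,0,0.65],[-0.026,0.289,0.436,0,0,0,0.65]]

```text
time_s: 14.43
position: [0.4384, -0.2396, 0.0496]
tool_rot: [-0.002, 1.0, 0.005, -0.002]
contact_force: [-0.7, -0.2, -1.1]
gripper_width: 0.0558
grasp_force: 6.7
```

Run:
```python
from h import *
go([.4405,-.242,.022],.01)
```

```text
shift [0.009  0.0103 0.1104] turn [-0.0013  0.0014 -0.    ] pos [ 0.4384 -0.2396  0.0496]
```

Call:
move_arm:
  rows:
    - [[0.004,0.005,0.04,0,0,0,0.65],[0.005,0.01,0.08,0,0,0,0.65],[0.005,0.01,0.1,0,0,0,0.65],[0.005,0.01,0.11,0,0,0,0.65],[0.005,0.01,0.11,0,0,0,0.65],[0.005,0.01,0.11,0,0,0,0.65]]

```text
time_s: 14.93
position: [0.4411, -0.244, 0.0244]
tool_rot: [0.0, 1.0, 0.005, 0.0]
contact_force: [1.1, -0.1, -0.9]
gripper_width: 0.0554
grasp_force: 6.7
```

Call:
move_arm:
  rows:
    - [[0,0,0.006,0,0,0,0.65],[0,0,0.012,0,0,0,0.65],[0,0,0.012,0,0,0,0.65],[0,0,0.012,0,0,0,0.65]]

```text
time_s: 15.27
position: [0.4413, -0.2442, 0.0219]
tool_rot: [0.001, 1.0, 0.005, 0.001]
contact_force: [0.5, 2.2, 5.7]
gripper_width: 0.0557
grasp_force: 7.0
```

Contact with the board; I'll release slowly and lift.

Call:
move_arm:
  rows:
    - [[0,0,0,0,0,0,0.68],[0,0,0,0,0,0,0.72],[0,0,0,0,0,0,0.76],[0,0,0,0,0,0,0.82],[0,0,0,0,0,0,0.9],[0,0,0,0,0,0,1],[0,0,0,0,0,0,1],[0,0,0,0,0,0,1],[0,0,0,0,0,0,1]]

```text
time_s: 16.02
position: [0.441, -0.244, 0.0211]
tool_rot: [0.0, 1.0, 0.005, 0.0]
contact_force: [-0.2, -0.1, 1.1]
gripper_width: 0.0855
grasp_force: 0.0
```

Call:
move_arm:
  rows:
    - [[0,0,-0.04,0,0,0,1],[0,0,-0.1,0,0,0,1],[0,0,-0.2,0,0,0,1],[0,0,-0.35,0,0,0,1],[0,0,-0.5,0,0,0,1],[0,0,-0.65,0,0,0,1],[0,0,-0.8,0,0,0,1],[0,0,-0.8,0,0,0,1]]

```text
time_s: 16.68
position: [0.4427, -0.2454, 0.228]
tool_rot: [0.004, 1.0, 0.005, 0.005]
contact_force: [0.3, -0.5, 0.5]
gripper_width: 0.0851
grasp_force: 0.0
```

Run:
```python
from h import *
im,W=cloud("wrist"); a,_=cloud("top")
o=np.zeros((600,640,3),np.uint8);o[:400]=im;o[400:]=cv2.resize(a[165:265,300:435+185],(640,200))
save(o,"v10.png")
for u,v in [(317,108)]: print(W[v,u])
hsv=cv2.cvtColor(im,cv2.COLOR_RGB2HSV)
b=(cv2.inRange(hsv,(100,100,50),(130,255,255))>0)&(W[...,2]>.012)&(W[...,2]<.06)
P=W[b];print(P.mean(0),np.percentile(P,[2,98],0).round(4).tolist())
s=env.observe();print(s["position"],s["gripper_width"],s["grasp_force"],s["contact_force"])
```

```text
[ 0.53197057 -0.24402698  0.00773373]
[ 0.43760731 -0.24510176  0.02517046] [[0.3928, -0.2785, 0.0178], [0.4802, -0.2128, 0.0273]]
[ 0.44113857 -0.24403418  0.22205303] 0.08528473549241142 0.0 [ 0.70911332 -0.32765085 -0.61339565]
```

View pics/v10.png

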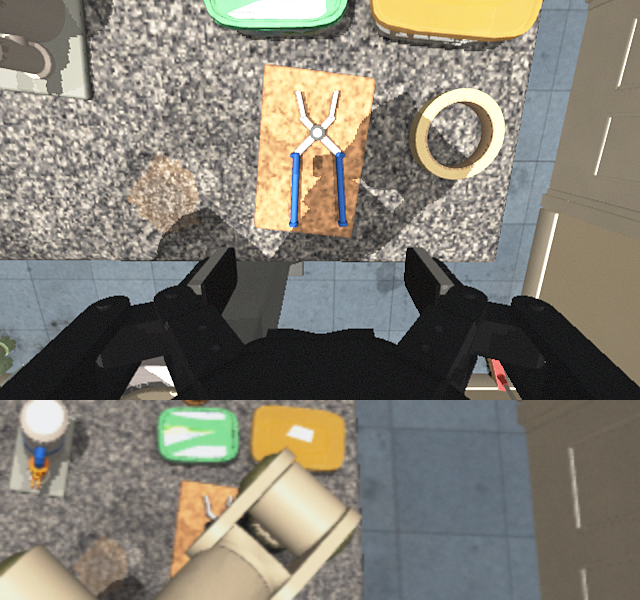

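The pliers lie flat on the board, pivot at (317,132), with the gripper open and clear above them. I'm handing in.

```bash
python3 -c "
from plant import env
print(env.sign_off())"
```

```text
the job is handed in; nothing more can be done
None
```

The clip's ears closed from about 17.3 mm to about 12.5 mm across, so it has clicked shut; the pliers lie flat and released on the cork board, nothing else was touched, and the job is handed in (the sign-off gave no verdict).

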